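# Set the length mark and hold the sprung rod at it

### The arm

A 7-joint arm with a two-finger parallel gripper is mounted at the origin on a cart in front of the work surface, level with it; the furniture and walls round the work are solid. World frame = base frame: x ahead of the robot, y to its left, z up, the work surface at z = 0. Lengths are in m, angles in rad, forces in N, time in s.
With the tool pointing down it reaches from about 0.425 to 0.825 m from the base axis. Payload 3.6 kg.
Tool frame: the origin (TCP) lies between the finger pads; the fingertips stand 25 mm ahead of it and the grasp point (between the pads) lies 6 mm ahead of it (r.nose_length is the distance from the TCP to the fingertips, in m); x points along the fingers, y is the direction in which the jaws open and shut, and the axes are right-handed (so a half turn about x gives the same grasp; the last joint's range is limited). The gripper opens to 93 mm and grips with 3 to 60 N. Pads are 15 mm wide; open, the fingers measure 128 mm over their backs; the gripper's body (75 mm by 188 mm) begins 65 mm behind the grasp point.
Start: joints at [1.177, 0.615, -0.013, 1.423, 0.008, 1.103, -0.04], TCP at [0.234, -0.606, 0.244] pointing down, gripper open.
Joint ranges: [-3.12, 3.12], [-0.3, 2.06], [-1.34, 1.32], [0.26, 2.42], [-1.36, 4.5], [0.01, 1.98], [-2.84, 2.84]. Speed limits (rad/s): [2.79, 2.79, 3.14, 3.14, 3.14, 3.14, 3.14].

### API

Orientations are given as a unit quaternion [w, x, y, z].
In Python, from station import r gives the robot as it stands. Calls block until the motion is done:
- r.goto(position, orientation): joint-space move of the TCP to a pose.
- r.move_straight(position, ori=None, velocity=0.15): straight line of the TCP; ori=None keeps the orientation; velocity is the mean speed in m/s.
- r.move_joints(angles): joint-space move.
- r.ungrasp() and r.clamp(effort=None): open the fingers fully, or close them until they stop; effort is the grip in N (None keeps the last).
- r.wait(seconds).
- r.inverse_kinematics(position, orientation): joint angles nearest the present ones, or None.
- r.read_camera(name): name is "scene" or "top" or "wrist"; returns a dict with "pixels" (400x640x3 uint8, red, green, blue), "K" (3x3 intrinsics, pixels), "k1" (the pictures are not rectified: a ray, as slopes to the right and down, at radius r is drawn at 1 + k1 r^2 times it, then the intrinsics apply), "view" (4x4, takes a point from world to camera coordinates). Camera axes: x right, y up, looking along -z (the intrinsics and any distortion apply to the point x, -y, -z); pixel columns grow to the right and rows downward; lengths in m; the calibration is good to about 2 mm. A picture is of the moment at which its call begins. There is no depth.
A pose or a line that the arm cannot do raises r.PlanningError and nothing moves.
- r.finish_job(): hands the job in, once; it reports no verdict.
Readings, each from a call of its own:
- r.read_t(): time.
- r.read_joint_pos(): joint angles.
- r.read_dq(): joint speeds.
- r.read_joint_torque(): joint torques, N m.
- r.read_ee_pos(): TCP position.
- r.read_tcp_rot(): TCP orientation.
- r.read_wrist_force(): force on the tool from outside, world axes, zero at the start.
- r.read_moment(): the same for the moment, N m.
- r.read_finger_gap(): finger opening in m.
Only numpy, scipy, OpenCV 4.12 (cv2) and the standard library are available. Lean on these libraries where they do the work, as an engineer would, in place of code of your own. Each camera call takes 0.05 s, during which the arm holds its last target. There are 200 camera calls.

### The job

Lift the flat marker blade by its wooden handle and slide its steel blade edgewise into the slotted holder on the fixture board, resting on the slot floor and fully home against the end stop, and let go of it. Then grip the upright post of the telescoping rod and pull the rod out against its spring until the pointer on the post lines up with the slot and the blade in it, and hold it there: the job finishes with the gripper still holding the post at the mark, so that a colleague can lock the rod. Leave the jar, the bottle and the cup where they stand.

Things in the scene. Friction and masses are not known exactly. Their poses are not given: they have to be found in the camera images.
- marker_blade: Loose marker blade, 0.12 kg, on edge on the bench left of the board: brown wooden handle 72 (x) x 26 (y) x 30 high; from its front, in its middle plane, a steel blade 4 thick, 36 high, out to x = 97 mm, lower edge level with the handle's underside. Origin: centre of the handle's underside; x to the blade's tip, z up. Grip across the 26 mm.
- blade_tip (a point): Lower front corner of the marker blade: 97 mm ahead of the tool's origin along its x, at the height of its underside. Moves with the tool.
- board: Fixed plywood board 240 (x) x 300 (y) x 12 high; origin: centre of its underside; x away from the robot, y (to the robot's left) the way the rod pulls out. The rod's metal tube lies along y at x = +55 mm, axis 42 mm above the bench, mouth at y = -18; tube and brackets stay below 57 mm above the bench.
- slot_holder: Fixed metal holder on the board, at varying y; axes as the board's. Base plate 60 wide (y), top 18 mm above the bench = slot floor; the tool's handle rests on it too. Slot 7 wide (y), x = -50 to 0, open at front (-x) and top, with sloped lead-in lips; walls 27 high over the floor, 31 wide over all. End stop: cross wall at x = 0, 18 high. Origin: underside, below the slot's inner end.
- slot_end (a point): Inner end of the slot: on the slot floor (18 mm above the bench), in the slot's middle plane, at the face of the end stop; x along the slot away from its open front, y along the rod's pull, z up. When home, the blade's tip stands here.
- rod (a joint): How far the telescoping rod is pulled out, m: 0 at rest, at most 0.110, sliding along the board's +y. An inner spring pulls it back with 4 N at 0, growing 80 N per metre; let go, it springs back. The pull needed is 0.045 to 0.085: the distance in y between the pointer at rest and the slot.
- pull_post: Upright black square post on the rod's end, 20 x 20 mm, moving with the rod; its top is 110 mm above the bench and its upper 45 mm are clear on all sides for gripping. Origin: on the rod's axis, 42 mm above the bench; axes parallel to the board's.
- post_top (a point): Centre of the post's top, 110 mm above the bench.
- pointer_tip (a point): Tip of the thin steel pointer (4 mm thick in y, 10 high) that reaches out from the post to 42 mm on the board's -x side of the rod axis, 53 mm above the bench: above the end stop, 5 mm beyond the tip of a blade that is home. At the mark its y equals that of slot_end (board's frame).
- jar_blue: Bystander: white jar with blue cap, 68 x 69 x 96 mm, origin at the centre of its underside. Not to be moved.
- glue_bottle: Bystander: small white bottle with red cap, 39 x 39 x 110 mm, origin at the centre of its underside. Not to be moved.
- cup_plaster: Bystander: dark open cup, 79 x 79 x 62 mm, origin at the centre of its underside. Not to be moved.
Mind the look-alikes: they are no part of the job. Leave any green look-alike of the marker_blade alone.

How it is judged:
On the way, in this order (a step that is already met when the one before it is completed fails the run):
1. the blade rests in the slot, home against the stop, and is let go (x of blade_tip in the frame of slot_end between -0.006 and 0.003 m and y of blade_tip in the frame of slot_end between -0.0035 and 0.0035 m and z of blade_tip in the frame of slot_end between -0.004 and 0.004 m and angle between the x axis of marker_blade and the x axis of slot_end, either way round below 0.1 rad and angle between marker_blade's own z axis and vertical below 0.1 rad and contact force between the fingers and marker_blade below 0.1 N), for 0.2 s.
2. the fingers hold the post with the pointer at the mark (y of pointer_tip in the frame of slot_end between -0.005 and 0.005 m and contact force between the fingers and pull_post above 3 N and contact force between pull_post and marker_blade below 0.5 N), for 0.5 s.
At the end, for the whole second after the job is handed in: Blade upright in the slot: tip within 6 mm of the stop, 3.5 of mid-slot, 4 of the floor, aligned and upright to 0.1 rad, fingers off it; fingers hold the post (over 3 N), rod still, pointer within 5 mm of mid-slot, blade not propping it; jar, bottle, cup moved under 30 mm (all of step 1 and all of step 2 and velocity of joint rod between -0.01 and 0.01 m/s and distance of each of jar_blue, glue_bottle, cup_plaster from where it was at the start of the episode below 0.03 m); the arm keeps its last pose, push and grip.
It fails at once if jar, bottle or cup shoved more than 30 mm or tipped over (distance of any of jar_blue, glue_bottle, cup_plaster from where it was at the start of the episode above 0.03 m or angle between any of jar_blue, glue_bottle, cup_plaster's own z axis and vertical above 0.5 rad).
It also fails if it takes over 54 s, if anything falls off the work surface, if the arm or the gripper's body presses on something with over 40 N, if the wrist force passes 120 N, or if a joint passes its speed limit or range.

## Working session

There is one attempt and no reset: what is moved stays moved. The work goes in short steps, each a Python script; the robot and the scene stay as the last script left them, time stands still between calls to the robot, and variables do not carry over. Pictures are saved under pics/ and viewed, about 8 in all and at most 12, crops included, and the job is handed in when it is done.

```bash
mkdir -p pics; ls; cat > h.py <<'E'
import numpy as np, cv2
from station import r
def cam(n,save=None):
    c=r.read_camera(n); c={k:(np.array(v) if k!='k1' else v) for k,v in c.items() if k in('pixels','K','k1','view')}
    if save: cv2.imwrite('pics/'+save,c['pixels'][:,:,::-1]); np.savez('pics/'+save+'.npz',**c)
    return c
def ray(c,uv):
    K=c['K'];k1=float(c['k1']);d=np.array([(uv[0]-K[0,2])/K[0,0],(uv[1]-K[1,2])/K[1,1]]);s=d.copy()
    for _ in range(20): s=d/(1+k1*(s@s))
    R=c['view'][:3,:3];t=c['view'][:3,3]
    return -R.T@t, R.T@np.array([s[0],-s[1],-1.])
def onz(c,uv,z):
    o,d=ray(c,uv); return o+d*(z-o[2])/d[2]
def proj(c,p):
    q=c['view'][:3,:3]@np.asarray(p)+c['view'][:3,3]; s=np.array([q[0],-q[1]])/-q[2]; s=s*(1+float(c['k1'])*(s@s))
    return s[0]*c['K'][0,0]+c['K'][0,2], s[1]*c['K'][1,1]+c['K'][1,2]
E
python3 - <<'E'
from h import *
print(r.read_t(),r.read_tcp_rot(),r.read_ee_pos(),r.nose_length)
for n in('scene','top'):
    c=cam(n,n+'0.png'); print(n,c['K'].tolist(),c['k1'],(-c['view'][:3,:3].T@c['view'][:3,3]))
E
```

```text
pics
0.0 [-0.12846242 -0.69498433 -0.13020266  0.69537145] [ 0.23344846 -0.60586971  0.24250512] 0.025
scene [[371.7356547290988, 0.0, 322.1989588772638], [0.0, 371.7356547290988, 204.08580936000482], [0.0, 0.0, 1.0]] -0.06875747877268695 [-0.00876188  0.53658186  0.88141925]
top [[396.09272433127825, 0.0, 322.7563630642358], [0.0, 396.09272433127825, 202.1998732727419], [0.0, 0.0, 1.0]] 0.004537526299918222 [0.51120018 0.07183015 1.23900506]
```

View pics/scene0.png

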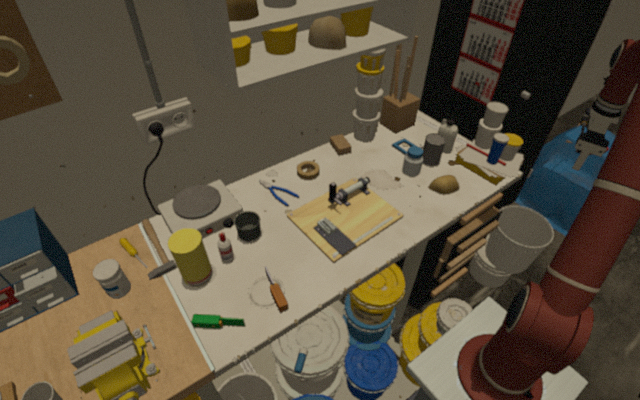

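View pics/top0.png

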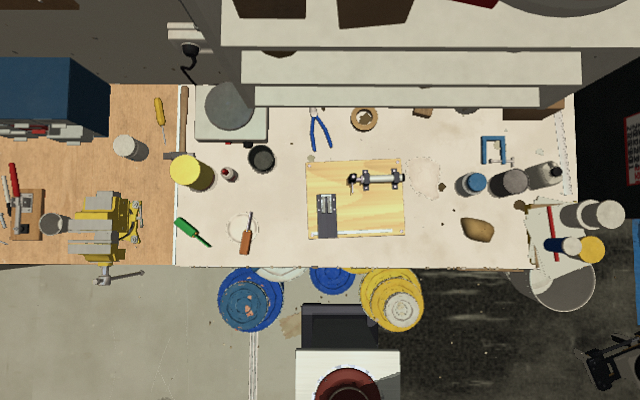

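Candidates for the marker blade, in top view: brown handle with steel blade at about (247,235), and the green look-alike at (192,232). The hammer at (180,125) and the yellow screwdriver at (160,110) are not it. I choose the brown one. Next is a close crop of that tool and the board.

```bash
python3 - <<'E'
import cv2,numpy as np
a=cv2.imread('pics/top0.png')
A=cv2.resize(a[150:250,305:410],None,fx=5,fy=5,interpolation=cv2.INTER_CUBIC)
B=cv2.resize(a[200:262,222:272],None,fx=5,fy=5,interpolation=cv2.INTER_CUBIC)
o=np.zeros((500,525+250,3),np.uint8);o[:500,:525]=A;o[:310,525:]=B
cv2.imwrite('pics/crop1.png',o)
E
```

```text
(no output)
```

View pics/crop1.png

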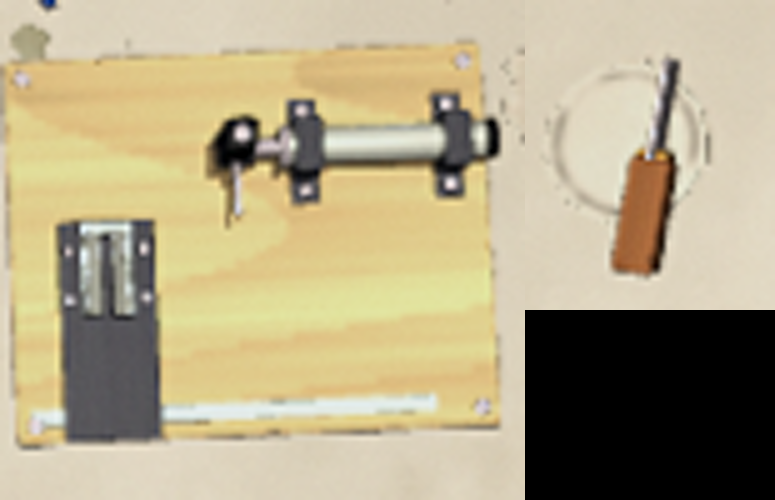

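The crop shows the brown-handled tool with its blade pointing up (+x). The board is turned by a few degrees, with the slot at crop (108,260) and the pointer at (237,215). Coarse positions next, then a look with the wrist camera.

```bash
python3 - <<'E'
from h import *
from scipy.spatial.transform import Rotation as R
c=dict(np.load('pics/top0.png.npz'))
px=lambda x,y,ox=305,oy=150:(ox+(x+.5)/5-.5,oy+(y+.5)/5-.5)
C=np.array([onz(c,px(*p),.012)[:2] for p in[(5,62),(477,42),(497,425),(18,445)]])
print(C,C.mean(0)); e=(C[0]+C[3]-C[1]-C[2])[:2]; print('boardyaw',np.arctan2(-e[0],e[1])); f=C[0]+C[1]-C[2]-C[3]; print(np.arctan2(f[1],f[0]))
print('slot',onz(c,px(108,235),.018),'pointer',onz(c,px(237,215),.053),'post',onz(c,px(240,132),.11))
img=c['pixels'];hsv=cv2.cvtColor(img,cv2.COLOR_RGB2HSV)
m=cv2.inRange(hsv,(5,120,60),(18,255,255));m[:205]=0;m[260:]=0;m[:,:225]=0;m[:,270:]=0
ct=max(cv2.findContours(m,0,1)[0],key=cv2.contourArea);print(cv2.minAreaRect(ct))
(u,v),_,_=cv2.minAreaRect(ct);H=onz(c,(u,v),.03);T=onz(c,px(670-525,62,222,200),.036);print('handle',H,'tip',T,np.arctan2(*(T-H)[1::-1]))
print('R0',R.from_quat(np.roll(r.read_tcp_rot(),-1)).as_matrix().round(3))
w=cam('wrist'); v=w['view']; cp=-v[:3,:3].T@v[:3,3]; R0=R.from_quat(np.roll(r.read_tcp_rot(),-1)).as_matrix()
print('cam in tcp',R0.T@(cp-r.read_ee_pos()),'axis',R0.T@(-v[2,:3]),w['K'][0,0])
E
```

```text
[[ 0.72771512  0.13116672]
 [ 0.74166623 -0.16416668]
 [ 0.50281935 -0.174299  ]
 [ 0.4889706   0.12115244]] [ 0.61529282 -0.02153663]
boardyaw 0.047021116155203636
0.04215876534764737
slot [0.61879199 0.0662276  0.018     ] pointer [ 0.6281545  -0.01113278  0.053     ] post [ 0.67042008 -0.00888014  0.11      ]
((245.28396606445312, 241.68800354003906), (8.3181734085083, 24.32842254638672), 10.30484676361084)
handle [0.47896991 0.31162531 0.03      ] tip [0.56907907 0.29602859 0.036     ] -0.17138878900754725
R0 [[-0.001  0.36  -0.933]
 [ 0.002 -0.933 -0.36 ]
 [-1.    -0.002  0.   ]]
cam in tcp [-0.14140703 -0.00061152 -0.08470755] axis [ 9.53471081e-01 -7.09743493e-04  3.01483655e-01] 341.398360670724
```

```bash
cat >> h.py <<'E'
from scipy.spatial.transform import Rotation as Ro
def q(yaw,flip=0):
    # tool x down, jaws along world y turned by yaw; flip: half turn about x
    y=np.array([-np.sin(yaw),np.cos(yaw),0])*(-1 if flip else 1); x=np.array([0,0,-1.]); z=np.cross(x,y)
    return np.roll(Ro.from_matrix(np.c_[x,y,z]).as_quat(),1).tolist()
E
python3 - <<'E'
from h import *
for f in(0,1):
  for n,p,yw in(('handle',[.479,.3116,.03],-.17),('handlehi',[.479,.3116,.2],-.17),('place',[.52,.062,.05],.045),('placehi',[.47,.06,.2],.045),('post',[.67,-.009,.09],.045),('postend',[.667,.066,.09],.045),('view',[.6,.03,.22],.045)):
    s=r.inverse_kinematics(p,q(yw,f)); print(f,n,None if s is None else np.round(s,2))
E
```

```text
0 handle [-0.3   0.84 -0.51  1.83  0.65  0.65  0.19]
0 handlehi [ 0.05  0.84 -1.23  1.69  0.84  1.24  0.01]
0 place [ 0.24  0.79 -0.63  1.96  0.77  0.65  0.73]
0 placehi [ 0.41  0.53 -0.86  1.96  0.51  0.89  0.9 ]
0 post [ 0.36  0.91 -0.73  1.5   0.68  0.99  1.06]
0 postend [ 0.26  0.92 -0.75  1.5   0.7   1.    0.94]
0 view [ 0.38  0.68 -0.81  1.59  0.53  1.11  1.05]
1 handle [-0.7   0.78  0.13  1.85 -0.19  0.52 -2.18]
1 handlehi [-0.33  0.57 -0.45  1.7   0.3   0.93 -2.64]
1 place [-0.19  0.7   0.05  1.97 -0.07  0.47 -1.62]
1 placehi [-0.02  0.41 -0.21  1.97  0.12  0.77 -1.83]
1 post [-0.03  0.81  0.03  1.51 -0.03  0.82 -1.52]
1 postend [-0.15  0.81  0.03  1.51 -0.03  0.82 -1.63]
1 view [-0.02  0.56 -0.1   1.6   0.07  0.98 -1.67]
```

```bash
python3 - <<'E'
from h import *
r.goto([.60,.03,.24],q(.045,1)); print(r.read_t(),np.round(r.read_joint_pos(),2))
cam('wrist','w_board.png')
r.goto([.50,.308,.2],q(-.17,1)); print(r.read_t(),np.round(r.read_joint_pos(),2))
cam('wrist','w_handle.png')
a=[cv2.imread('pics/w_%s.png'%n) for n in('board','handle')]
cv2.imwrite('pics/both.png',cv2.resize(np.vstack([a[0][:,:],a[1]]),(0,0),fx=.75,fy=.75,interpolation=cv2.INTER_AREA))
E
```

```text
2.75 [-0.01  0.54 -0.13  1.58  0.08  1.03 -1.68]
3.9417 [-0.53  0.56 -0.09  1.67  0.06  0.91 -2.39]
```

View pics/both.png

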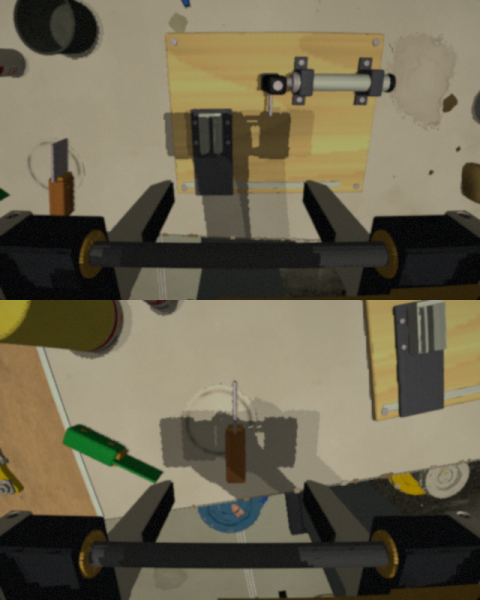

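The top picture shows the holder at full-resolution pixel about (280,170) and the pointer at about (358,145). The bottom picture shows the handle at about (313,205), between the fingers. I'll zoom in on the holder and measure the handle.

```bash
python3 - <<'E'
from h import *
c=dict(np.load('pics/w_handle.png.npz'));hsv=cv2.cvtColor(c['pixels'],cv2.COLOR_RGB2HSV)
m=cv2.inRange(hsv,(3,110,40),(18,255,255));m[:140]=0;m[250:]=0;m[:,:280]=0;m[:,345:]=0
ct=max(cv2.findContours(m,0,1)[0],key=cv2.contourArea)
P=np.array([onz(c,p,.03)[:2] for p in ct[:,0,:].astype(float)])*1000
rc=cv2.minAreaRect(P.astype(np.float32));print('handle top',rc)
ys,xs=np.nonzero(m)
# mid-line rows of handle -> axis
L=[]
for v in range(ys.min()+3,ys.max()-2):
    a=xs[ys==v];L.append(onz(c,((a.min()+a.max())/2,v),.03)[:2])
L=np.array(L);k=np.polyfit(L[:,0],L[:,1],1);print('axis yaw',np.arctan(k[0]),'y at x=.48',np.polyval(k,.48),'x span',L[0],L[-1])
a=cv2.imread('pics/w_board.png')[90:220,245:385]
cv2.imwrite('pics/crop2.png',cv2.resize(a,None,fx=4.5,fy=4.5,interpolation=cv2.INTER_CUBIC))
E
```

```text
handle top ((479.3826904296875, 314.53472900390625), (25.905513763427734, 74.40821838378906), 82.17576599121094)
axis yaw -0.16517279724017778 y at x=.48 0.3144161871064002 x span [0.51772453 0.31023868] [0.44615276 0.31967144]
```

View pics/crop2.png

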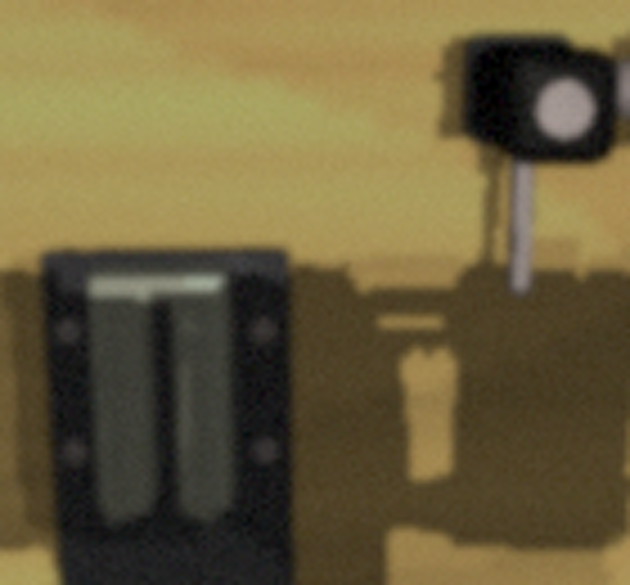

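```bash
python3 - <<'E'
from h import *
w=dict(np.load('pics/w_board.png.npz'));t=dict(np.load('pics/top0.png.npz'))
pw=lambda x,y:(245+(x+.5)/4.5-.5,90+(y+.5)/4.5-.5)
pt=lambda x,y:(305+(x+.5)/5-.5,150+(y+.5)/5-.5)
f=lambda n,v:print(n,np.round(v*1000,1))
f('wrist walls near end (y330)',onz(w,pw(161,330),.045)); f('walls y500',onz(w,pw(169,500),.045)); f('stop edge',onz(w,pw(157,298),.036))
f('pointer',onz(w,pw(521,293),.053)); f('post',onz(w,pw(566,108),.110))
f('plate end centre z18',onz(w,pw(166,252),.018)); f('plate L',onz(w,pw(44,256),.018));f('plate R',onz(w,pw(288,250),.018))
# wall outer edges from the fixed top view
f('top walls y250',onz(t,pt((80+136)/2,250),.045)); f('top y310',onz(t,pt((85+135)/2,310),.045)); f('top pointer',onz(t,pt(237,215),.053)); f('top post',onz(t,pt(242,132),.11))
E
```

```text
wrist walls near end (y330) [614.5  67.2  45. ]
walls y500 [574.8  65.   45. ]
stop edge [620.   69.2  36. ]
pointer [627.6 -11.1  53. ]
post [670.   -8.8 110. ]
plate end centre z18 [627.7  69.   18. ]
plate L [625.6  98.   18. ]
plate R [629.4  40.2  18. ]
top walls y250 [607.3  66.3  45. ]
top y310 [571.   64.9  45. ]
top pointer [628.2 -11.1  53. ]
top post [670.4 -10.  110. ]
```

```bash
python3 - <<'E'
from h import *
Q=q(-.166,1)
r.goto([.4792,.3133,.10],Q); r.move_straight([.4792,.3133,.030],velocity=.12)
print('f',np.round(r.read_wrist_force(),1)); r.clamp(25); print('gap',r.read_finger_gap(),r.read_ee_pos(),np.round(r.read_wrist_force(),1))
r.move_straight([.4792,.3133,.13],velocity=.15)
print('gap',r.read_finger_gap(),np.round(r.read_wrist_force(),1))
yw=.045;u=np.array([np.cos(yw),np.sin(yw)]);E=np.array([.6205,.0677])
p=E-u*(.097+.075)   # blade tip 75 mm before the stop
r.goto([p[0],p[1],.10],q(yw,1)); print(r.read_t(),r.read_ee_pos())
r.move_straight([p[0],p[1],.056],velocity=.1); print(r.read_ee_pos())
r.wait(.3);cam('wrist','w_pre.png'); cam('top','t_pre.png'); print(r.read_t())
a=cv2.imread('pics/w_pre.png')[60:260,200:440]; b=cv2.imread('pics/t_pre.png')[150:260,290:410]
cv2.imwrite('pics/pre.png',np.vstack([cv2.resize(a,(480,400)),cv2.resize(b,None,fx=4,fy=4,interpolation=2)[130:330]]) if 0 else cv2.resize(a,None,fx=3,fy=3,interpolation=2))
E
```

```text
f [ 0.4 -0.4  0. ]
gap 0.02567967452961828 [0.47918946 0.31337093 0.02994742] [ 0.1  0.3 -0.1]
gap 0.025659017981416885 [ 0.3 -0.1 -0.9]
8.0917 [0.44950531 0.06153768 0.09998172]
[0.44898587 0.06074441 0.05605669]
9.0833
```

View pics/pre.png

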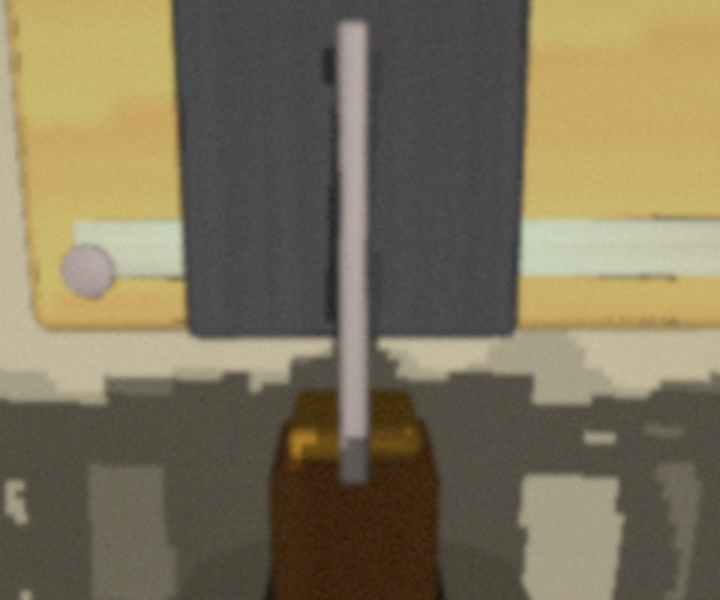

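The blade is held square, with its tip at full-resolution pixel (317.5,68). The walls are above this crop, so I'll view those rows of the same picture.

```bash
python3 - <<'E'
import cv2
a=cv2.imread('pics/w_pre.png')[0:110,240:400]
cv2.imwrite('pics/pre2.png',cv2.resize(a,None,fx=5,fy=5,interpolation=2))
E
```

```text
(no output)
```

View pics/pre2.png

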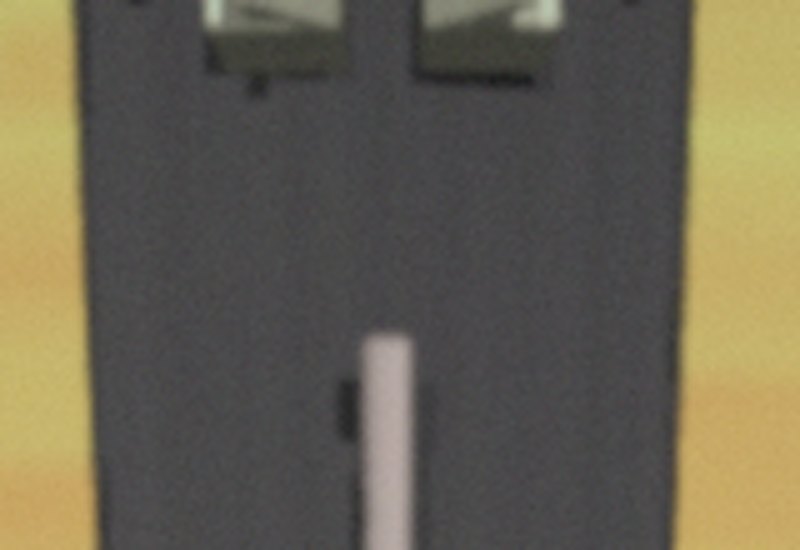

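```bash
python3 - <<'E'
from h import *
w=dict(np.load('pics/w_pre.png.npz'));p=lambda x,y:(240+(x+.5)/5-.5,(y+.5)/5-.5)
yw=.045;Rm=np.array([[np.cos(yw),np.sin(yw)],[-np.sin(yw),np.cos(yw)]]);E=np.array([.6205,.0677])
f=lambda n,v:print(n,np.round(v*1000,1),'rel slot',np.round(Rm@(v[:2]-E)*1000,1))
f('inner base',onz(w,p(380,72),.018));f('outer top',onz(w,p(384,27),.045));f('plateL/R mid',onz(w,p((95+677)/2,400),.018));f('plate mid hi',onz(w,p((84+690)/2,200),.018))
f('tip',onz(w,p(387,337),.062));f('blade back',onz(w,p(388,545),.062))
f('tcp',r.read_ee_pos());
# shadow of holder walls: also independent view
E
```

```text
inner base [569.5  67.1  18. ] rel slot [-51.    1.7]
outer top [567.4  66.5  45. ] rel slot [-53.1   1.2]
plateL/R mid [539.3  65.2  18. ] rel slot [-81.3   1.1]
plate mid hi [558.   65.9  18. ] rel slot [-62.5   1. ]
tip [542.3  65.1  62. ] rel slot [-78.2   0.9]
blade back [527.1  64.4  62. ] rel slot [-93.5   0.9]
tcp [448.9  59.9  56.3] rel slot [-1.718e+02 -1.000e-01]
```

```bash
python3 - <<'E'
from h import *
yw=.045;u=np.array([np.cos(yw),np.sin(yw)]);n=np.array([-u[1],u[0]]);E=np.array([.6205,.0677])
def at(d,z,v=.08): # d: nominal tip distance along slot from the stop
    p=E+u*(d-.097)+n*.0004; r.move_straight([p[0],p[1],z],q(yw,1),velocity=v)
    F=np.array(r.read_wrist_force()); print(d,z,np.round([F[:2]@u,F[:2]@n,F[2]],1),np.round(np.array(r.read_ee_pos())*1000,1)); return F
at(-.075,.050);F=at(-.045,.0495)
if abs(F[:2]).max()<8:
    at(-.02,.0495)
    for z in(.0485,.048,.0475,.047):
        F=at(-.02,z,.03)
        if F[2]>3: break
    z+=.0003
    for d in np.r_[-.010:-.0039:.003,-.003:.0061:.001]:
        F=at(d,z,.04)
        if F[:2]@u<-6: break
print(r.read_t(),r.read_finger_gap())
c=cam('wrist','w_in.png'); cam('scene','s_in.png')
a=cv2.imread('pics/w_in.png')[0:230,200:440]; cv2.imwrite('pics/in.png',cv2.resize(a,None,fx=2.5,fy=2.5,interpolation=2))
E
```

```text
-0.075 0.05 [-0.2 -0.  -0.8] [448.3  60.3  49.6]
-0.045 0.0495 [-0.6 -0.6 -0.6] [478.1  61.6  49.4]
-0.02 0.0495 [-0.1 -0.5 -0.8] [502.9  62.7  49.4]
-0.02 0.0485 [ 0.2 -0.4 -1.3] [502.9  62.8  48.4]
-0.02 0.048 [ 1.5 -0.6 -0.5] [503.5  62.9  48. ]
-0.02 0.0475 [-1.6 -0.6  5.1] [503.6  62.9  47.9]
-0.01 0.0478 [0.5 0.1 3.4] [513.9  63.4  47.9]
-0.007 0.0478 [-4.4 -0.7  8.4] [514.1  63.4  47.9]
-0.004 0.0478 [-4.9  1.2  6.8] [517.2  63.5  47.9]
-0.003 0.0478 [-6.5  0.7  9.3] [517.3  63.5  47.8]
12.225 0.025781140367942337
```

View pics/in.png

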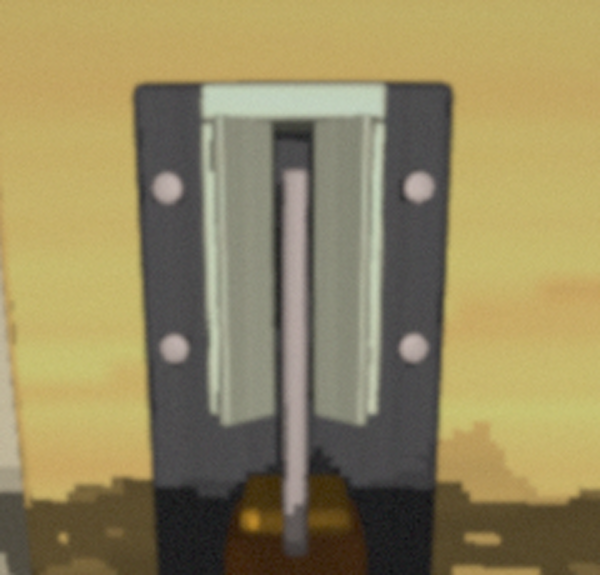

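The blade is centred in the slot: tip at crop (295,170), stop edge at about (293,122), so it isn't home yet and is dragging on the floor. I'll lift it slightly and push on.

```bash
python3 - <<'E'
from h import *
w=dict(np.load('pics/w_in.png.npz'));p=lambda x,y:(200+(x+.5)/2.5-.5,(y+.5)/2.5-.5)
print('tip',onz(w,p(295,170),.054),'stop',onz(w,p(293,121),.036))
yw=.045;u=np.array([np.cos(yw),np.sin(yw)]);n=np.array([-u[1],u[0]]);E=np.array([.6205,.0677])
def at(d,z,v=.08):
    p=E+u*(d-.097)+n*.0004; r.move_straight([p[0],p[1],z],q(yw,1),velocity=v)
    F=np.array(r.read_wrist_force()); print(round(d,4),z,np.round([F[:2]@u,F[:2]@n,F[2]],1),np.round(np.array(r.read_ee_pos())*1000,1)); return F
F=at(-.004,.0483,.03); z=.0483
for d in np.arange(-.003,.0101,.0015):
    F=at(d,z,.04)
    if F[:2]@u<-9: break
    if F[2]>4: z+=.0003
print(r.read_t())
cam('wrist','w_in2.png')
a=cv2.imread('pics/w_in2.png')[0:230,200:440]; cv2.imwrite('pics/in2.png',cv2.resize(a,None,fx=2.5,fy=2.5,interpolation=2))
E
```

```text
tip [0.6102782  0.06837965 0.054     ] stop [0.61903606 0.06909727 0.036     ]
-0.004 0.0483 [ 0.2  0.2 -0.4] [520.1  63.5  48.1]
-0.003 0.0483 [-0.   0.3 -1.2] [521.   63.6  48.1]
-0.0015 0.0483 [ 0.2  0.9 -1.5] [522.3  63.7  48.3]
0.0 0.0483 [ 0.1 -0.7 -1. ] [523.8  63.8  48.3]
0.0015 0.0483 [-0.6 -0.2 -0.9] [525.2  63.8  48.3]
0.003 0.0483 [-2.   0.3  0.1] [525.7  63.8  48.1]
0.0045 0.0483 [-5.1  0.3  1.6] [525.8  63.7  48. ]
0.006 0.0483 [-7.4  0.4  4.1] [525.9  63.7  48. ]
0.0075 0.048600000000000004 [-8.2  0.9  3.8] [526.   63.7  48. ]
0.009 0.048600000000000004 [-11.    0.2   6.7] [526.2  63.7  47.9]
14.825
```

View pics/in2.png

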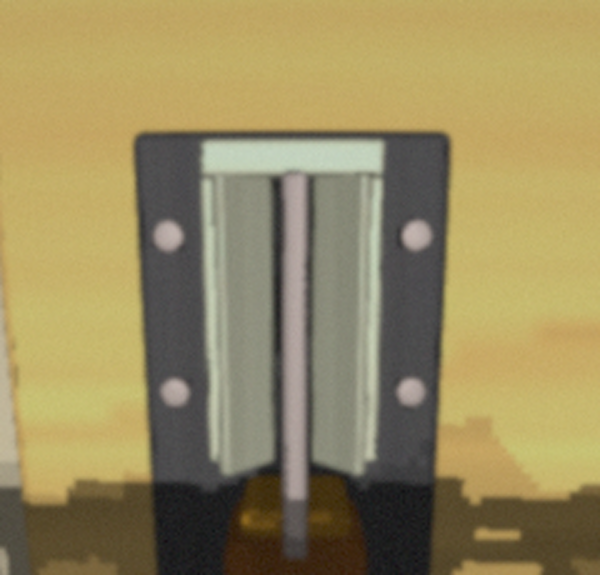

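The tip now meets the stop: it reads home, the force rose and the advance stalled. I'll relax, release, retreat, and look at blade and pointer in one picture.

```bash
python3 - <<'E'
from h import *
yw=.045;u=np.array([np.cos(yw),np.sin(yw)]);n=np.array([-u[1],u[0]]);E=np.array([.6205,.0677])
def at(d,z,v=.08):
    p=E+u*(d-.097)+n*.0004; r.move_straight([p[0],p[1],z],q(yw,1),velocity=v)
    F=np.array(r.read_wrist_force()); print(round(d,4),z,np.round([F[:2]@u,F[:2]@n,F[2]],1),np.round(np.array(r.read_ee_pos())*1000,1)); return F
at(.003,.0477,.04); r.ungrasp(); r.wait(.2); print(r.read_finger_gap())
p=np.array(r.read_ee_pos()); r.move_straight([p[0],p[1],.14],q(yw,1),velocity=.12)
r.wait(.2)
r.goto([.60,.03,.20],q(yw,1)); r.wait(.2); print(r.read_t()); cam('wrist','w_out.png')
a=cv2.imread('pics/w_out.png')[60:240,220:420]; cv2.imwrite('pics/out.png',cv2.resize(a,None,fx=3.3,fy=3.3,interpolation=2)); print(cv2.imread('pics/out.png').shape)
E
```

```text
0.003 0.0477 [-4.   0.3  6.3] [525.8  63.6  48.1]
0.09287922664839962
18.3333
(594, 660, 3)
```

View pics/out.png

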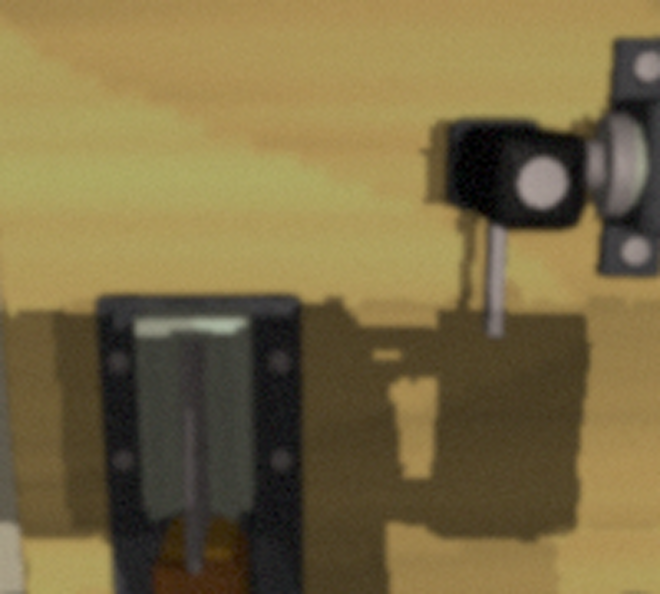

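Blade tip at crop (193,332), level in the slot; pointer tip at (494,335). Measuring the pull, then gripping the post.

```bash
python3 - <<'E'
from h import *
w=dict(np.load('pics/w_out.png.npz'));p=lambda x,y:(220+(x+.5)/3.3-.5,60+(y+.5)/3.3-.5)
yw=.045;u=np.array([np.cos(yw),np.sin(yw)]);n=np.array([-u[1],u[0]])
tip=onz(w,p(193,335),.054);back=onz(w,p(195,565),.054);ptr=onz(w,p(494.5,330),.058);po=onz(w,p(543,183),.11)
for k,v in dict(tip=tip,back=back,ptr=ptr,post=po).items(): print(k,np.round(v*1000,1),'u,n',np.round([v[:2]@u*1000,v[:2]@n*1000],1))
print('blade yaw',np.arctan2(*(tip-back)[1::-1]))
P=np.array([.670,-.0093])
r.goto([P[0],P[1],.17],q(yw,1)); r.move_straight([P[0],P[1],.097],q(yw,1),velocity=.12)
a=np.array(r.read_ee_pos()); print(a,np.round(r.read_wrist_force(),1)); r.clamp(30); r.wait(.2)
b=np.array(r.read_ee_pos()); print(b,'n',b[:2]@n*1000,np.round(r.read_wrist_force(),1),r.read_finger_gap(),r.read_t())
E
```

```text
tip [624.   66.7  54. ] u,n [626.4  38.6]
back [559.8  65.5  54. ] u,n [562.2  40.2]
ptr [629.7 -10.2  58. ] u,n [628.6 -38.5]
post [669.8  -8.8 110. ] u,n [668.7 -39. ]
blade yaw 0.019463958076735975
[ 0.67055853 -0.00885254  0.09799908] [ 0.4  0.3 -0.6]
[ 0.66999922 -0.00907086  0.09700946] n -39.20147030153712 [ 1.1 -0.8 -0.8] 0.019934336448350076 20.9
```

Estimates of the pull are 77.1 to 78.7 mm from the blade, and 79.1 mm from the TCP; earlier slot-wall readings gave 78 to 80. I'm using 78.6 mm, well inside ±5.

```bash
python3 - <<'E'
from h import *
yw=.045;n=np.array([-np.sin(yw),np.cos(yw)]);b=np.array([.66999922,-.00907086,.09700946]);s=.0786
cmd=s
for k in range(3):
    t=b[:2]+n*cmd; r.move_straight([t[0],t[1],.097],q(yw,1),velocity=.06); r.wait(.3)
    e=np.array(r.read_ee_pos()); d=(e-b)[:2]@n; print(cmd,d,e,np.round(r.read_wrist_force(),1),r.read_finger_gap(),r.read_t())
    if abs(d-s)<.0006: break
    cmd+=s-d
for c in('scene','top','wrist'): cam(c,c+'_end.png')
S=cv2.imread('pics/scene_end.png')[170:270,270:420];T=cv2.imread('pics/top_end.png')[150:250,290:410];W=cv2.imread('pics/wrist_end.png')
o=np.zeros((600,800,3),np.uint8);o[:300,:450]=cv2.resize(S,(450,300),interpolation=2);o[:291,450:]=cv2.resize(T,(350,291),interpolation=2);o[300:,:480]=cv2.resize(W,(480,300))
cv2.imwrite('pics/end.png',o)
E
```

```text
0.0786 0.07209016427001291 [0.66654746 0.06293692 0.09695816] [-0.3 -9.5  1.1] 0.020039871018988027 22.6667
0.0851098357299871 0.07799174762322203 [0.66629045 0.06883291 0.09694084] [ -0.3 -10.6   1.2] 0.020201487037804822 23.225
0.08571808810676507 0.07839847907261578 [0.66625624 0.06923852 0.09693269] [ -0.1 -10.2   1.1] 0.02015307926511635 23.775
```

View pics/end.png

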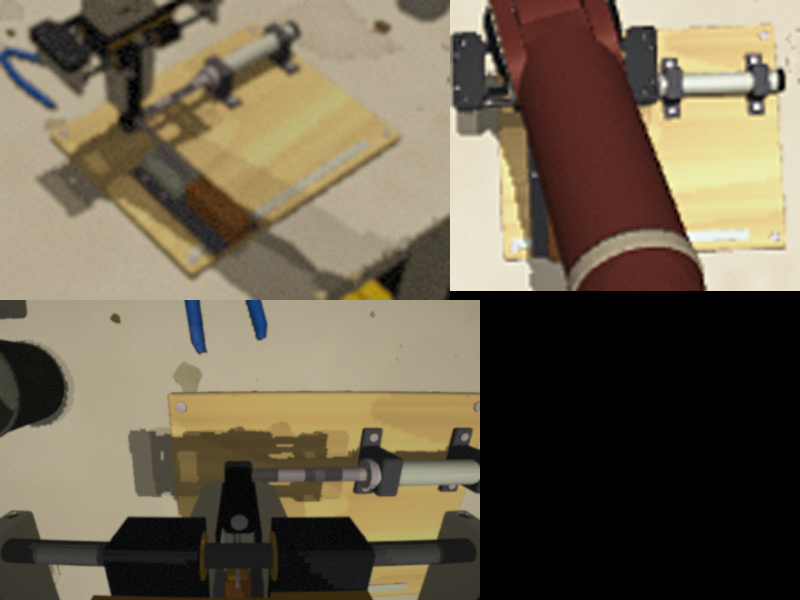

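The scene view shows the blade seated in the holder, the rod drawn out and the post in the fingers. One last zoom checks the pointer against the blade.

```bash
python3 - <<'E'
from h import *
S=cv2.imread('pics/scene_end.png')[195:245,300:360];W=cv2.imread('pics/wrist_end.png')[275:400,270:370]
o=np.zeros((500,800,3),np.uint8);o[:333,:400]=cv2.resize(S,(400,333),interpolation=2);o[:500,400:]=cv2.resize(W,(400,500),interpolation=2)
cv2.imwrite('pics/end2.png',np.clip(o*1.5,0,255).astype(np.uint8))
c=dict(np.load('pics/scene_end.png.npz'));yw=.045;u=np.array([np.cos(yw),np.sin(yw)]);n=np.array([-u[1],u[0]])
for d in(-.005,0,.005):
    x=u*.6285+n*(.0395+d); print('expected ptr in crop, offset',d,np.round((np.array(proj(c,[x[0],x[1],.055]))-[300,195])*6.667,1))
x=u*.6235+n*.0395;print('blade top tip',np.round((np.array(proj(c,[*x,.054]))-[300,195])*6.667,1)); x=u*.585+n*.0395;print(np.round((np.array(proj(c,[*x,.054]))-[300,195])*6.667,1))
E
```

```text
expected ptr in crop, offset -0.005 [147.9 126.3]
expected ptr in crop, offset 0 [139.4 131.2]
expected ptr in crop, offset 0.005 [130.9 136. ]
blade top tip [146.2 138.9]
[199.4 187.5]
```

View pics/end2.png

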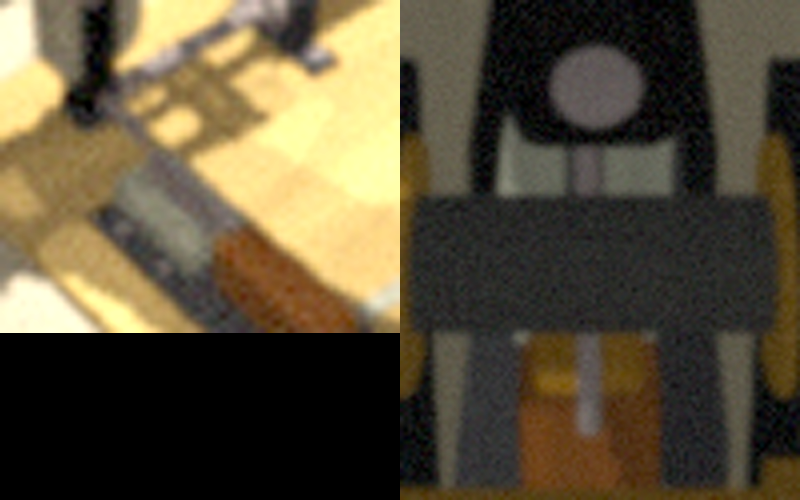

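```bash
python3 - <<'E'
from h import *
c=dict(np.load('pics/wrist_end.png.npz'));yw=.045;n=np.array([-np.sin(yw),np.cos(yw)])
for k,u,v,z in(('post',597,87,.110),('blade front',587,170,.054),('blade back',590,420,.054)):
    x=onz(c,(270+(u-399.5)/4-.5,275+(v+.5)/4-.5),z);print(k,x,x[:2]@n*1000)
print(np.array(r.read_ee_pos())[:2]@n*1000)
E
```

```text
post [0.6656084  0.06954277 0.11      ] 39.53009862755626
blade front [0.61286863 0.06834446 0.054     ] 40.705494207399106
blade back [0.56073157 0.06584406 0.054     ] 40.55300053472747
39.20328951943103
```

The pointer is within about 1 mm of the blade plane. Handing in.

```bash
python3 - <<'E'
from h import *
r.wait(.3);print(r.read_t(),r.read_finger_gap(),np.round(r.read_wrist_force(),1),np.abs(r.read_dq()).max()); r.finish_job()
E
```

```text
24.225 0.01994936988171071 [ -0.3 -10.1   1.6] 0.0026560658907768373
the job is handed in; nothing more can be done
```

The blade is in the slot and released, and the gripper is holding the post with the pointer at the mark. I handed the job in at about 24 s; it gives no verdict.

- **Blade:** I gripped the brown-handled tool (not the green look-alike) and slid it into the holder. The first push dragged on the slot floor and stopped about 8 mm short, so I lifted it slightly and pushed on. It then met the stop, with the push rising to about 11 N and no further travel. I eased off, released and retreated; the next picture shows it upright and seated.
- **Rod:** I gripped the post at 30 N and pulled it out 78.4 mm by the arm's own reading. The arm lagged under the spring, so it took two corrections. At the end the wrist read about 10 N, which matches the spring at that pull, the finger gap was 20 mm and the arm was still.
- **Pointer check:** The last wrist picture puts the pointer 0.6 to 1.1 mm short of the blade plane, against an allowed 5 mm.
- **Disagreements:** Estimates of the pull ranged from 77.1 to 80.6 mm. One picture gave the blade's angle as 0.019 rad against 0.045 for the board, inside the 0.1 allowed.
- **Not checked:** I could not see the pointer tip directly in the final pictures because the gripper and arm hid it. I did not measure the jar, bottle and cup again at the end; the arm's path stayed away from them.

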